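# Load the dosing cup and index the grinder turret home

## Task

Stand the steel dosing cup upright in the empty ring seat of the coffee grinder's turret and let go of it; then, with the closed fingers, push the turret round clockwise by its upright peg to its next stop, until its catch has clicked fully home with the cup under the chute, and move clear. Be gentle: neither the fingers nor the cup may ever press on the turret with more than 25 N, and leave the other things on the counter where they are.

Things in the scene. Friction and masses are not known exactly. Their poses are not given: they have to be found in the camera images.
- grinder: Coffee grinder, fixed. Black round foot (radius 112 mm, 18 mm high) under the turret; left (+y) of it a red column about 70 x 85 mm, 250 mm high, whose arm holds a steel chute over the turret (lower end 145 mm up, 58 mm from the axis, 94 degrees counter-clockwise from the grinder's x). Origin on the turret's axis at counter height, z up, x away from its front.
- turret: Aluminium disc, radius 95 mm, upper face 42 mm above the counter, turning on the grinder's vertical axis, about 92 degrees between end stops. Starts anywhere in the first 11 degrees (loading end), turns clockwise from above to home. Origin on the axis, z up. Home nominally puts the seat under the chute, but differs by up to 11 degrees either way per machine: it must be felt.
- seat (a point): Centre of the floor of the ring seat on the turret, 42 mm above the counter, 58 mm from the axis: a dark steel ring 16 mm high, 49 mm inner and 57 mm outer diameter. At the start near the grinder's front (-x).
- peg_top (a point): Top centre of the turret's upright steel push peg: 14 mm thick, 45 mm tall, top 87 mm above the counter, 82 mm from the axis. Starts at the grinder's back right, travels clockwise round the right side to the front right. Push needed there: 8 to 10 N over the first catch (jerks to 15), then about 2 N drag; in the last 3 to 4 mm the catch drops in, then a rigid stop (force rises steeply).
- ball_catch (a joint): Lift of the spring ball catch at the turret's rim (m): 0 when it lies in a notch (loading or home), about 0.0025 while it rides on the raised rim between them.
- dose_cup: Dosing cup to be loaded: plain closed steel cylinder, 45 mm in diameter, 60 mm tall, 105 to 210 g, standing on the counter right of the grinder. Origin at the centre of its underside, z up along its axis.
- shaker: Bystander: slimmer and taller steel shaker with a domed top, 38 mm wide at most, 86 mm tall. Origin at the underside's centre. Leave it alone.
- sugar_tin: Bystander: wider and lower steel tin, 62 mm in diameter, 48 mm tall. Origin at the underside's centre. Leave it alone.
- mug: Bystander: white mug, 76 mm in diameter, 85 mm tall.
- soap: Bystander: clear soap bottle, 60 mm in diameter, 150 mm tall.
- glass_jar: Bystander: glass jar, 80 mm in diameter, 120 mm tall.
- spoon: Bystander: wooden spoon lying on the counter, 170 mm long.
- sponge_block: Bystander: yellow block, 90 x 60 x 30 mm.

How it is judged:
By the outcome, as a careful person would: the job done as asked, in the order asked, and still so for the second after the job is handed in, with the robot touching nothing.
It also fails if it takes over 72 s, if anything falls off the work surface, if the arm or the gripper's body presses on something with over 40 N, if the wrist force passes 120 N, or if a joint passes its speed limit or range.

## Robot

A 7-joint arm with a two-finger parallel gripper is mounted at the origin on the work surface. World frame = base frame: x ahead of the robot, y to its left, z up, the work surface at z = 0. Lengths are in m, angles in rad, forces in N, time in s.
With the tool pointing down it reaches from about 0.4 to 0.9 m from the base axis. Payload 5.5 kg.
Tool frame: the origin (TCP) lies where the fingers leave the gripper's body, on its centre line; the fingertips stand 73 mm ahead of it and the grasp point (between the pads) lies 54 mm ahead of it; z points along the fingers, y is the line along which they close (so a half turn about z gives the same grasp; the last joint's range is limited). The gripper opens to 85 mm and grips with 20 to 120 N. Pads are 22 mm wide; open, the fingers measure 114 mm over their backs; the gripper's body (76 mm by 85 mm) begins 54 mm behind the grasp point. The pads swing forward as they close: fully open they stand 13 mm farther back than shut.
Start: joints at [-0.925, 0.501, -0.427, 1.55, 0.221, 1.138, -0.21], TCP at [0.243, 0.603, 0.304] pointing down, gripper open.
Joint ranges: [-2.88, 2.88], [-0.31, 2.03], [-1.54, 1.56], [0.2, 2.42], [-1.41, 4.55], [0.19, 2.02], [-2.57, 2.57]. Speed limits (rad/s): [2.57, 2.57, 3.14, 3.14, 3.14, 3.14, 3.14].

## Interface

Orientations are given as a rotation vector (axis times angle).
In Python, from workcell import manip gives the robot as it stands.
- The arm moves only by the tool move_arm, never from a script. Its argument "plan" is a list of rows, each an object of numbers: "grip": the closure, from 0 (fully open) to 1 (shut); "dx", "dy", "dz": the shift along the world's x, y, z as a fraction of full scale; "turn": the turn about the world's z as a fraction of full scale. A call has 1 to 12 rows; each row is the pose to reach, as a shift and turn from the pose commanded when the call began; what a row does not reach only later rows make up. Full scale, the value 1, is 20 cm for a shift and 60 degrees for a turn. A row lasts 1/12 s, in which the tool goes at most 41.7 mm and 7.16 degrees, less where a joint would pass 70% of its speed; a pose out of reach is approached as far as the arm can. A call with a number of a shift or a turn outside -1 to 1 is refused whole. A call with a gripper value outside its range is refused whole. The fingers move at their own pace and stop on an object; "squeeze" is the grip in N (left out, the last holds). Time passes only in rows, so rows that repeat a pose let the fingers close. It gives the time, the measured TCP pose, the force, the opening and the grip force at its end, in the units of the state.
- manip.get_obs(): the state, without advancing time (a new reading comes with each control period).
- manip.get_image(name): name is "side" or "top" or "wrist"; returns the picture (420x560x3 uint8, red, green, blue); there is no depth.
- manip.camera_params(name): a dict with "K" (3x3 intrinsics, pixels), "rvec" (rotation vector, rad) and "tvec" (3), from world to camera coordinates, as OpenCV has them; the wrist camera has in their place "mount" (4x4, takes a point from camera to tool coordinates, whose origin is the TCP and whose axes are the flange's). Camera axes: x right, y down, z forward; pixel columns grow to the right and rows downward; lengths in m; the calibration is good to about 2 mm. A picture is of the moment at which its call begins: read the wrist's pose just before it. camera_params takes no time and is no camera call.
- manip.hand_in(): hands the job in; it is judged then, once.
The state is a dict: "time_s": time; "joint_positions": joint angles; "qd": joint speeds; "joint_efforts": joint torques, N m; "position": TCP position; "ee_rot": TCP orientation; "contact_force": force on the tool from outside, world axes, zero at the start; "torque": the same for the moment, N m; "width": finger opening in m; "grip_force": force on a finger pad.
Only numpy, scipy, OpenCV 4.12 (cv2) and the standard library are available. Lean on these libraries where they do the work, as an engineer would, in place of code of your own. Each camera call takes 0.05 s, during which the arm holds its last target. There are 200 camera calls.

## Working session

There is one attempt and no reset: what is moved stays moved. The work goes in short steps, Python scripts to look and compute and a tool call to move; the robot and the scene stay as the last step left them, time stands still between calls to the robot, and variables do not carry over. Pictures are saved under pics/ and viewed, at most 10 in all, crops included, and the job is handed in when it is done.

Besides the shell and the picture viewer there is one more tool, called after "Request:" as name([rows], argument=value, ...), one row to a line, values as JSON. move_arm: Moves the arm, as the interface text tells. Shift numbers are shares of 20 cm and turn numbers shares of 60 degrees, none past 1 either way. Its arguments: {"type":"object","properties":{"plan":{"type":"array"},"squeeze":{"type":"number"}},"required":["plan"]}

```bash
mkdir -p pics
cat > h.py <<'E'
import numpy as np, cv2
from workcell import manip
def cam(n,obs=None):
    p=manip.camera_params(n);K=np.array(p["K"])
    if "mount" in p:
        o=obs or manip.get_obs();T=np.eye(4);T[:3,:3]=cv2.Rodrigues(np.array(o["ee_rot"],float))[0];T[:3,3]=o["position"]
        T=T@np.array(p["mount"]);return K,T[:3,:3],T[:3,3]
    R=cv2.Rodrigues(np.array(p["rvec"],float))[0];t=np.array(p["tvec"],float).ravel()
    return K,R.T,-R.T@t
def ray(c,u,v):
    K,R,o=c;d=R@np.linalg.solve(K,[u,v,1.]);return o,d/np.linalg.norm(d)
def onz(c,u,v,z):
    o,d=ray(c,u,v);return o+d*(z-o[2])/d[2]
def proj(c,P):
    K,R,o=c;q=K@(R.T@(np.array(P)-o));return q[:2]/q[2]
def cross(c1,p1,c2,p2):
    o1,d1=ray(c1,*p1);o2,d2=ray(c2,*p2)
    s=np.linalg.lstsq(np.c_[d1,-d2],o2-o1,rcond=None)[0]
    a,b=o1+s[0]*d1,o2+s[1]*d2;return (a+b)/2,np.linalg.norm(a-b)
def snap(n,f):
    im=cv2.cvtColor(manip.get_image(n),cv2.COLOR_RGB2BGR);cv2.imwrite(f,im);return im
E
python3 - <<'E'
from h import *
o=manip.get_obs();print(o)
for n in("side","top","wrist"):
    im=snap(n,f"pics/{n}0.png");c=cam(n,o);print(n,c[0].tolist(),c[2],c[1][:,2])
a=cv2.imread("pics/side0.png");b=cv2.imread("pics/top0.png")
cv2.imwrite("pics/both.png",cv2.resize(np.hstack([a,b]),(800,300)))
E
```

```text
{'time_s': 0.0, 'joint_positions': array([-0.92478026,  0.50186081, -0.42676118,  1.55146782,  0.22080482,
        1.13828385, -0.21029544]), 'qd': array([ 0.0002809 ,  0.00125128,  0.00106336, -0.00105768, -0.00036256,
        0.00148582,  0.00017051]), 'joint_efforts': array([ 2.49954683e-04, -5.69490445e+01, -5.81609488e+00, -2.80951041e+01,
        1.05225967e-02,  1.18291128e-02, -3.22129097e-06]), 'position': array([0.24265088, 0.60240917, 0.30284101]), 'ee_rot': array([-5.97520215e-01, -3.08381144e+00,  3.01269775e-03]), 'contact_force': array([ 0.18829504,  0.17005201, -0.22743316]), 'torque': array([ 0.0280331 , -0.03693815, -0.02119534]), 'grip_force': 0.0, 'width': 0.08559219595643458}
side [[408.88754427665083, 0.0, 288.74875008348846], [0.0, 408.88754427665083, 206.3566231227299], [0.0, 0.0, 1.0]] [ 0.42279644 -0.66542415  0.98869138] [ 0.10147793  0.6137407  -0.78295887]
top [[410.5400602428813, 0.0, 277.40694877657876], [0.0, 410.5400602428813, 200.61638686711726], [0.0, 0.0, 1.0]] [0.43252401 0.04259895 1.23085872] [ 0.07513279 -0.00954296 -0.99712787]
wrist [[303.2289012520305, 0.0, 278.0549918570057], [0.0, 303.2289012520305, 210.45921110300966], [0.0, 0.0, 1.0]] [0.17214411 0.63140937 0.37193474] [ 0.27618835 -0.1135945  -0.95436696]
```

View pics/top0.png

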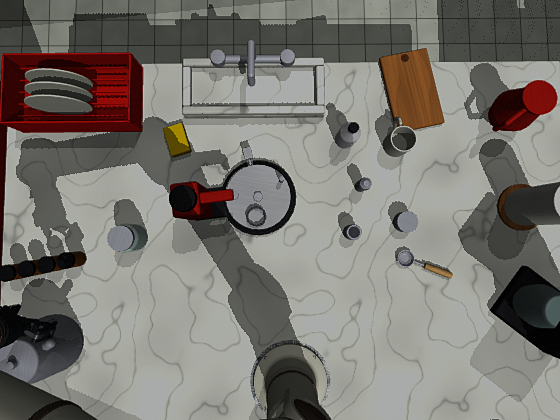

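View pics/side0.png

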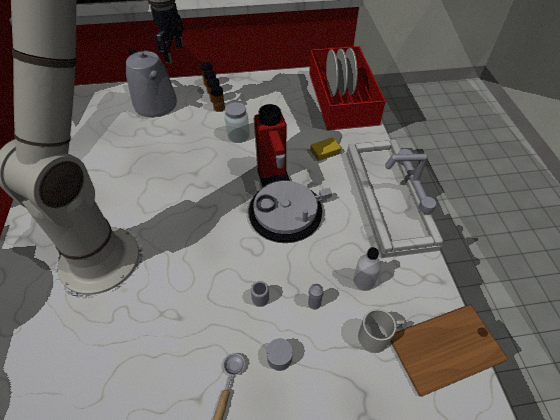

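The top view shows the turret hub near (258,196), the ring seat near (256,215), the peg near (281,181), the cup at (352,232), the shaker at (363,184) and the tin at (404,221). In the side view the cup is at (260,293), the shaker at (316,296) and the tin at (280,354). Next I enlarge the important parts.

Run:
```python
from h import *
a=cv2.imread("pics/top0.png");b=cv2.imread("pics/side0.png")
A=cv2.resize(a[140:260,210:380],None,fx=4,fy=4,interpolation=cv2.INTER_CUBIC)[:, :680]
cv2.imwrite("pics/topz.png",A)
B=cv2.resize(b[170:320,230:350],None,fx=4,fy=4,interpolation=cv2.INTER_CUBIC);cv2.imwrite("pics/sidez.png",B)
```

```text
(no output)
```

View pics/topz.png

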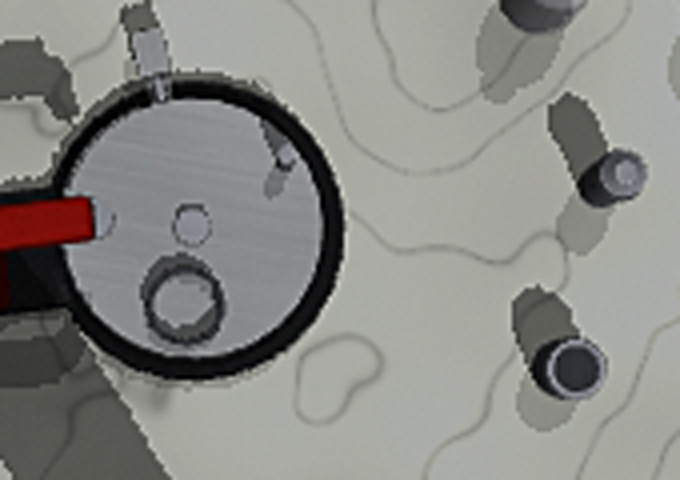

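View pics/sidez.png

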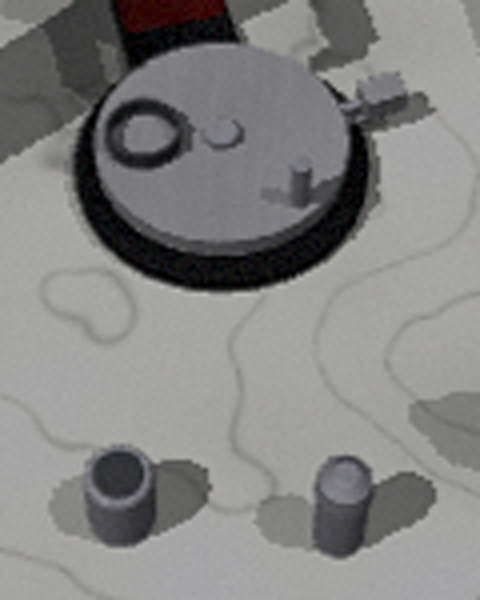

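The enlarged views show the cup's top centre at about (576,369) in the top crop and (120,475) in the side crop. The seat ring is at (185,303) and (147,132), the hub at (192,224) and (223,131), and the peg top at (285,152) and (301,163). I'll triangulate these and refine them with contours.

Run:
```python
from h import *
ct,cs=cam("top"),cam("side")
P=dict(cup=((576,369),(120,475)),seat=((185,303),(147,132)),hub=((192,224),(223,131)),peg=((285,152),(301,163)),disc=((192,227),(223,146)))
for k,(t,s) in P.items():
    t=np.array(t)/4+[209.6,139.6];s=np.array(s)/4+[229.6,169.6]
    X,e=cross(ct,t,cs,s);print(k,X.round(4),round(e,4),'z42 top',onz(ct,*t,.042)[:2].round(4),'side',onz(cs,*s,.042)[:2].round(4))
# disc inner contour: bright blob at hub
for n,c,p in(("top",ct,(250,185)),("side",cs,(290,215))):
    im=cv2.imread(f"pics/{n}0.png");g=cv2.cvtColor(im,cv2.COLOR_BGR2GRAY)
    m=(g>60).astype(np.uint8);N,l,st,_=cv2.connectedComponentsWithStats(m,connectivity=4)
    L=l[p[1],p[0]];print(n,g[p[1],p[0]],st[L])
    cn=max(cv2.findContours((l==L).astype(np.uint8),0,1)[0],key=cv2.contourArea)[:,0]
    h=cv2.convexHull(cn)[:,0];Q=np.array([onz(c,*q,.042)[:2] for q in h.astype(float)])
    A=np.c_[2*Q,np.ones(len(Q))]
    w=np.ones(len(Q),bool)
    for _ in range(8):
        s=np.linalg.lstsq(A[w],(Q[w]**2).sum(1),rcond=None)[0];r=np.sqrt(s[2]+s[:2]@s[:2]);d=abs(np.hypot(*(Q-s[:2]).T)-r);w=d<max(.003,np.median(d))
    print(s[:2],r,w.sum(),len(w))
```

```text
cup [ 0.4306 -0.1851  0.0583] 0.0023 z42 top [ 0.4294 -0.1882] side [ 0.4319 -0.1767]
seat [0.4804 0.0937 0.0501] 0.0015 z42 top [0.4799 0.0941] side [0.4816 0.1002]
hub [0.5369 0.0884 0.048 ] 0.0003 z42 top [0.5373 0.0886] side [0.5378 0.0932]
peg [0.5828 0.0214 0.0864] 0.0013 z42 top [0.5893 0.0205] side [0.59   0.0552]
disc [0.5367 0.0891 0.0292] 0.001 z42 top [0.5351 0.0886] side [0.5357 0.079 ]
top 134 [     0      0    560    420 186673]
[ 0.40262731 -0.07236564] 0.9494000740245685 5 11
side 123 [     0      0    560    420 188389]
[ 1.16453954 -0.17833503] 1.648585581771658 3 6
```

Request:
move_arm([
  {"grip": 0,"dz": 0.15,"turn": 0.1},
  {"grip": 0,"dz": 0.3,"turn": 0.2,"dy": -0.1,"dx": 0.05},
  {"grip": 0,"dz": 0.4,"turn": 0.3,"dy": -0.25,"dx": 0.15},
  {"grip": 0,"dz": 0.4,"turn": 0.4,"dy": -0.4,"dx": 0.25},
  {"grip": 0,"dz": 0.4,"turn": 0.5,"dy": -0.55,"dx": 0.35},
  {"grip": 0,"dz": 0.4,"turn": 0.6,"dy": -0.7,"dx": 0.5},
  {"grip": 0,"dz": 0.4,"turn": 0.7,"dy": -0.85,"dx": 0.6},
  {"grip": 0,"dz": 0.4,"turn": 0.8,"dy": -1,"dx": 0.7},
  {"grip": 0,"dz": 0.4,"turn": 0.9,"dy": -1,"dx": 0.7},
  {"grip": 0,"dz": 0.4,"turn": 1,"dy": -1,"dx": 0.7},
  {"grip": 0,"dz": 0.4,"turn": 1,"dy": -1,"dx": 0.7},
])

```text
schema error: expected keys grip, dx, dy, dz, turn
```

Request:
move_arm([
  {"grip": 0,"dx": 0,"dy": 0,"dz": 0.15,"turn": 0.1},
  {"grip": 0,"dx": 0.05,"dy": -0.1,"dz": 0.3,"turn": 0.2},
  {"grip": 0,"dx": 0.15,"dy": -0.25,"dz": 0.4,"turn": 0.3},
  {"grip": 0,"dx": 0.25,"dy": -0.4,"dz": 0.4,"turn": 0.4},
  {"grip": 0,"dx": 0.35,"dy": -0.55,"dz": 0.4,"turn": 0.5},
  {"grip": 0,"dx": 0.5,"dy": -0.7,"dz": 0.4,"turn": 0.6},
  {"grip": 0,"dx": 0.6,"dy": -0.85,"dz": 0.4,"turn": 0.7},
  {"grip": 0,"dx": 0.7,"dy": -1,"dz": 0.4,"turn": 0.8},
  {"grip": 0,"dx": 0.7,"dy": -1,"dz": 0.4,"turn": 0.9},
  {"grip": 0,"dx": 0.7,"dy": -1,"dz": 0.4,"turn": 1},
  {"grip": 0,"dx": 0.7,"dy": -1,"dz": 0.4,"turn": 1},
])

```text
time_s: 1.07
position: [0.3834, 0.4019, 0.3837]
ee_rot: [1.027, -2.969, 0.0]
contact_force: [-1.1, 0.7, -0.0]
width: 0.0857
grip_force: 0.0
```

Request:
move_arm([
  {"grip": 0,"dx": 0.05,"dy": -0.15,"dz": 0,"turn": 0},
  {"grip": 0,"dx": 0.1,"dy": -0.35,"dz": 0,"turn": 0},
  {"grip": 0,"dx": 0.15,"dy": -0.55,"dz": 0,"turn": 0},
  {"grip": 0,"dx": 0.2,"dy": -0.75,"dz": 0,"turn": 0},
  {"grip": 0,"dx": 0.2,"dy": -0.9,"dz": 0,"turn": 0},
  {"grip": 0,"dx": 0.2,"dy": -1,"dz": 0,"turn": 0},
])

```text
time_s: 1.57
position: [0.423, 0.1996, 0.3836]
ee_rot: [1.014, -2.972, 0.002]
contact_force: [0.2, 0.2, -0.3]
width: 0.0852
grip_force: 0.0
```

Request:
move_arm([
  {"grip": 0,"dx": 0,"dy": -0.15,"dz": 0,"turn": 0},
  {"grip": 0,"dx": 0,"dy": -0.35,"dz": 0,"turn": 0},
  {"grip": 0,"dx": 0,"dy": -0.55,"dz": 0,"turn": 0},
  {"grip": 0,"dx": 0.0,"dy": -0.75,"dz": 0,"turn": 0},
  {"grip": 0,"dx": 0.0,"dy": -0.9,"dz": 0,"turn": 0},
  {"grip": 0,"dx": 0.0,"dy": -1,"dz": 0,"turn": 0},
  {"grip": 0,"dx": 0.0,"dy": -1,"dz": 0,"turn": 0},
  {"grip": 0,"dx": 0.0,"dy": -1,"dz": 0,"turn": 0},
])

```text
time_s: 2.23
position: [0.4227, 0.0026, 0.3839]
ee_rot: [-1.018, 2.972, 0.001]
contact_force: [-0.1, -0.0, -0.0]
width: 0.085
grip_force: 0.0
```

Run:
```python
from h import *
import pickle
o=manip.get_obs();print(o["position"],o["time_s"])
im=snap("wrist","pics/w1.png");c=cam("wrist",o);pickle.dump(c,open("c1.pkl","wb"))
for n,P in dict(cup=(.4306,-.185,.06),seat=(.4804,.0937,.058),peg=(.5828,.0214,.087),hub=(.537,.088,.046)).items():print(n,proj(c,P).round(1))
```

```text
[0.42266376 0.00261882 0.38388261] 2.2333
cup [150.7  87. ]
seat [303.6 246.6]
peg [216.7 280.1]
hub [276.1 268.6]
```

View pics/w1.png

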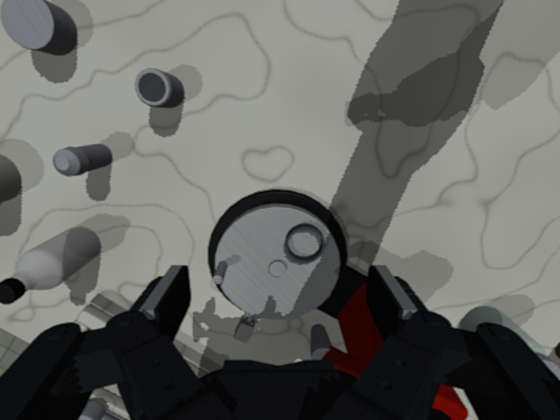

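The wrist view shows the seat ring top at (305,242), the hub at (277,268), the peg near (217,278) and the cup top at (154,85). All of these are within a few pixels of the predictions. I'll move over the cup and look from nearer.

Request:
move_arm([
  {"grip": 0,"dx": 0,"dy": -0.15,"dz": 0,"turn": 0},
  {"grip": 0,"dx": 0,"dy": -0.35,"dz": -0.1,"turn": 0},
  {"grip": 0,"dx": 0,"dy": -0.55,"dz": -0.25,"turn": 0},
  {"grip": 0,"dx": 0.0,"dy": -0.75,"dz": -0.45,"turn": 0},
  {"grip": 0,"dx": 0.04,"dy": -0.88,"dz": -0.6,"turn": 0},
  {"grip": 0,"dx": 0.04,"dy": -0.94,"dz": -0.7,"turn": 0},
  {"grip": 0,"dx": 0.04,"dy": -0.94,"dz": -0.75,"turn": 0},
  {"grip": 0,"dx": 0.04,"dy": -0.94,"dz": -0.75,"turn": 0},
  {"grip": 0,"dx": 0.04,"dy": -0.94,"dz": -0.75,"turn": 0},
])

```text
time_s: 3.03
position: [0.431, -0.1833, 0.2333]
ee_rot: [1.026, -2.968, -0.004]
contact_force: [-0.3, -0.3, 1.0]
width: 0.0855
grip_force: 0.0
```

Run:
```python
from h import *
import pickle
o=manip.get_obs();print(o["position"],o["time_s"],o["ee_rot"])
c=cam("wrist",o);im=snap("wrist","pics/w2.png");pickle.dump(c,open("c2.pkl","wb"))
print(proj(c,(.4306,-.185,.06)),onz(pickle.load(open("c1.pkl","rb")),153.5,84.5,.06))
g=cv2.cvtColor(im,cv2.COLOR_BGR2GRAY)
p=proj(c,(.4306,-.185,.06)).astype(int)
m=(g<75).astype(np.uint8)
for cn in cv2.findContours(m,cv2.RETR_LIST,1)[0]:
    if len(cn)>20 and cv2.contourArea(cn)>300:
        (x,y),(a,b),t=cv2.fitEllipse(cn);
        if np.hypot(x-p[0],y-p[1])<70:print((x,y),a,b,onz(c,x,y,.06)[:2],cv2.contourArea(cn))
```

```text
[ 0.4309953  -0.18327859  0.23326395] 3.0333 [ 1.02585035 -2.96796835 -0.00388456]
[276.06937969 209.16048344] [ 0.42613481 -0.18373885  0.06      ]
(276.8434143066406, 208.7354278564453) 37.070804595947266 38.324893951416016 [ 0.42990801 -0.1847197 ] 1114.5
(273.437255859375, 208.07498168945312) 45.96987533569336 73.12537384033203 [ 0.43120876 -0.18731541] 1011.0
```

View pics/w2.png

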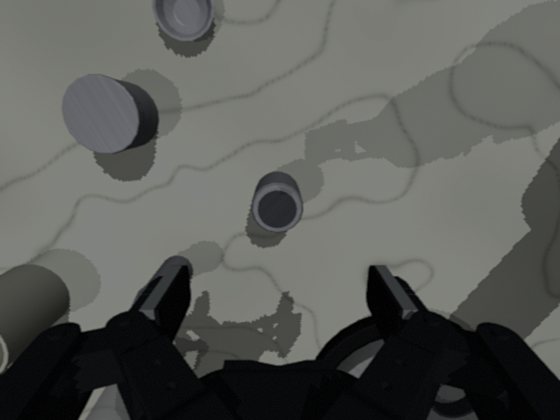

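The cup's rim is centred at (277,209), which puts the cup at (0.430, -0.185), and the shaker and tin are clear of the fingers. I'll descend and grip.

Request:
move_arm([
  {"grip": 0,"dx": -0.005,"dy": -0.01,"dz": -0.12,"turn": 0},
  {"grip": 0,"dx": -0.005,"dy": -0.01,"dz": -0.26,"turn": 0},
  {"grip": 0,"dx": -0.005,"dy": -0.01,"dz": -0.4,"turn": 0},
  {"grip": 0,"dx": -0.005,"dy": -0.01,"dz": -0.52,"turn": 0},
  {"grip": 0,"dx": -0.005,"dy": -0.01,"dz": -0.6,"turn": 0},
  {"grip": 0,"dx": -0.005,"dy": -0.01,"dz": -0.66,"turn": 0},
  {"grip": 0,"dx": -0.005,"dy": -0.01,"dz": -0.68,"turn": 0},
  {"grip": 0,"dx": -0.005,"dy": -0.01,"dz": -0.68,"turn": 0},
  {"grip": 0.3,"dx": -0.005,"dy": -0.01,"dz": -0.68,"turn": 0},
  {"grip": 0.45,"dx": -0.005,"dy": -0.01,"dz": -0.68,"turn": 0},
  {"grip": 0.6,"dx": -0.005,"dy": -0.01,"dz": -0.68,"turn": 0},
  {"grip": 1,"dx": -0.005,"dy": -0.01,"dz": -0.68,"turn": 0},
], squeeze=35)

```text
time_s: 4.08
position: [0.4304, -0.187, 0.0992]
ee_rot: [-1.024, 2.969, -0.001]
contact_force: [-1.7, 2.1, 8.8]
width: 0.0439
grip_force: 34.3
```

Request:
move_arm([
  {"grip": 1,"dx": 0,"dy": 0,"dz": 0,"turn": 0},
  {"grip": 1,"dx": 0,"dy": 0,"dz": 0,"turn": 0},
  {"grip": 1,"dx": 0,"dy": 0,"dz": 0,"turn": 0},
  {"grip": 1,"dx": 0,"dy": 0,"dz": 0,"turn": 0},
])

```text
time_s: 4.42
position: [0.4304, -0.187, 0.0992]
ee_rot: [-1.024, 2.969, -0.001]
contact_force: [-0.7, 2.0, 7.9]
width: 0.0439
grip_force: 34.6
```

Request:
move_arm([
  {"grip": 1,"dx": 0,"dy": 0,"dz": 0.08,"turn": 0},
  {"grip": 1,"dx": 0,"dy": 0,"dz": 0.22,"turn": 0},
  {"grip": 1,"dx": 0,"dy": 0,"dz": 0.38,"turn": 0},
  {"grip": 1,"dx": 0,"dy": 0.05,"dz": 0.54,"turn": 0},
  {"grip": 1,"dx": 0,"dy": 0.15,"dz": 0.7,"turn": 0},
  {"grip": 1,"dx": 0,"dy": 0.3,"dz": 0.8,"turn": 0},
  {"grip": 1,"dx": 0,"dy": 0.46,"dz": 0.85,"turn": 0},
  {"grip": 1,"dx": 0,"dy": 0.62,"dz": 0.85,"turn": 0},
  {"grip": 1,"dx": 0,"dy": 0.78,"dz": 0.85,"turn": 0},
  {"grip": 1,"dx": 0,"dy": 0.9,"dz": 0.85,"turn": 0},
  {"grip": 1,"dx": 0,"dy": 0.95,"dz": 0.85,"turn": 0},
  {"grip": 1,"dx": 0,"dy": 0.95,"dz": 0.85,"turn": 0},
])

```text
time_s: 5.42
position: [0.4295, 0.0054, 0.2682]
ee_rot: [-1.031, 2.967, 0.0]
contact_force: [0.2, -0.2, -2.0]
width: 0.0437
grip_force: 36.6
```

```bash
cat >> h.py <<'E'
import pickle
def wsnap(k):
    o=manip.get_obs();c=cam("wrist",o);im=snap("wrist",f"pics/w{k}.png");pickle.dump(c,open(f"c{k}.pkl","wb"));return o,c,im
E
python3 - <<'E'
from h import *
o,c,im=wsnap(3);print(o["position"],o["time_s"],o["contact_force"],o["width"])
print(proj(c,(.4804,.0937,.058)))
g=cv2.cvtColor(im,cv2.COLOR_BGR2GRAY);p=proj(c,(.4804,.0937,.058)).astype(int)
for th in(60,75,90):
  for cn in cv2.findContours((g<th).astype(np.uint8),cv2.RETR_LIST,1)[0]:
    if len(cn)>20 and cv2.contourArea(cn)>300:
        (x,y),(a,b),t=cv2.fitEllipse(cn)
        if np.hypot(x-p[0],y-p[1])<60:print(th,(x,y),a,b,onz(c,x,y,.058)[:2],onz(c,x,y,.042)[:2],cv2.contourArea(cn))
E
```

```text
[0.42949874 0.00539926 0.26824371] 5.4167 [ 0.20251764 -0.17864458 -1.98538647] 0.04372704737478935
[313.92973976 286.16137886]
60 (283.0423278808594, 296.8210144042969) 109.15741729736328 153.8137969970703 [0.51049938 0.07633307] [0.51855612 0.08310523] 9196.5
75 (274.2829895019531, 294.02081298828125) 86.9610366821289 135.89768981933594 [0.51357632 0.06694395] [0.52180934 0.07317821] 4881.0
90 (277.3392639160156, 301.8581848144531) 83.68144989013672 91.35295867919922 [0.51909887 0.07541995] [0.52764828 0.08213979] 2355.0
90 (287.71368408203125, 338.8151550292969) 224.20750427246094 527.4292602539062 [0.54932033 0.11400039] [0.55960114 0.12293052] 68907.0
```

View pics/w3.png

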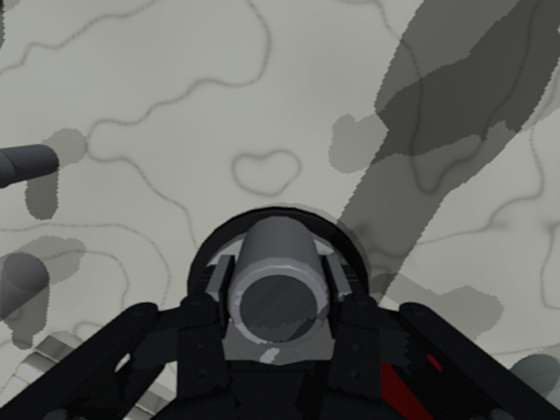

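The held cup hides the seat: its top is at (278,300) and the seat is expected at (314,286). I'll shift the arm in +x so the seat falls clear to the right in the image.

Request:
move_arm([
  {"grip": 1,"dx": 0.08,"dy": 0,"dz": 0,"turn": 0},
  {"grip": 1,"dx": 0.22,"dy": 0,"dz": 0,"turn": 0},
  {"grip": 1,"dx": 0.36,"dy": 0,"dz": 0,"turn": 0},
  {"grip": 1,"dx": 0.5,"dy": 0,"dz": 0,"turn": 0},
  {"grip": 1,"dx": 0.62,"dy": 0,"dz": 0,"turn": 0},
  {"grip": 1,"dx": 0.7,"dy": 0,"dz": 0,"turn": 0},
  {"grip": 1,"dx": 0.7,"dy": 0,"dz": 0,"turn": 0},
  {"grip": 1,"dx": 0.7,"dy": 0,"dz": 0,"turn": 0},
])

```text
time_s: 6.13
position: [0.5699, 0.0006, 0.2671]
ee_rot: [1.02, -2.97, 0.0]
contact_force: [-0.2, 0.5, -2.3]
width: 0.0438
grip_force: 36.6
```

Run:
```python
from h import *
o,c,im=wsnap(4);print(o["position"],o["time_s"],o["contact_force"],o["width"])
for n,P in dict(seat=(.4804,.0937,.058),hub=(.537,.088,.046)).items():print(n,proj(c,P).round(1))
p=proj(c,(.4804,.0937,.058)).astype(int);x,y=p-60
print(x,y)
cv2.imwrite("pics/w4z.png",cv2.resize(im[max(y,0):y+120,x-40:x+120],None,fx=4,fy=4,interpolation=cv2.INTER_CUBIC))
w=cv2.imread("pics/w1.png")
# stack w1 ring crop
A=cv2.resize(im[y:y+130,x-40:x+120],(640,520),interpolation=cv2.INTER_CUBIC)
B=cv2.resize(w[215:280,265:345],(160,130),interpolation=cv2.INTER_CUBIC)
A[:130,:160]=B;cv2.imwrite("pics/w4z.png",A)
```

```text
[0.56985095 0.00058338 0.26705686] 6.1333 [-0.16979388  0.52088944 -2.34591378] 0.043832842919739365
seat [414.8 186. ]
hub [365.6 223. ]
354 125
```

View pics/w4z.png

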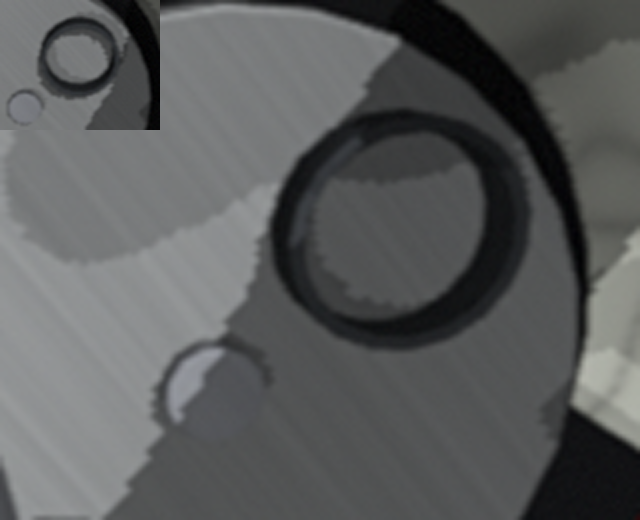

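The crop (4x, origin (314,125)) shows the ring's outer edge spanning x 272–530 and y 108–348. The floor opening spans about x 312–485 and y 128–322. The hub is at (212,388). I'll cast edge rays onto the rim and floor planes.

Run:
```python
from h import *
c=pickle.load(open("c4.pkl","rb"));f=lambda u,v:(u/4+313.6,v/4+124.6)
print("parallax px/16mm",(proj(c,(.48,.094,.058))-proj(c,(.48,.094,.042)))*4)
for n,u,v in(("L",272,225),("R",530,215),("T",405,108),("B",395,348),("hL",312,225),("hR",485,205),("hT",415,128),("hB",400,322)):
    print(n,onz(c,*f(u,v),.058)[:2].round(4),onz(c,*f(u,v),.042)[:2].round(4))
print("hub",onz(c,*f(212,388),.046))
# rays from two wrist views + top + side, rim centre
c1=pickle.load(open("c1.pkl","rb"));
for cc,p in((cam("top"),(255.85,215.35)),(cam("side"),(266.35,202.6)),(c1,(305,242))):
    print("rimctr",onz(cc,*p,.058)[:2].round(4))
```

```text
parallax px/16mm [28.05739761 14.21572807]
L [0.496  0.0657] [0.4952 0.0722]
R [0.4574 0.1115] [0.4543 0.1206]
T [0.4579 0.0708] [0.4549 0.0775]
B [0.4997 0.11  ] [0.4991 0.119 ]
hL [0.4903 0.0731] [0.4891 0.08  ]
hR [0.4622 0.1015] [0.4594 0.11  ]
hT [0.4596 0.0758] [0.4568 0.0829]
hB [0.4943 0.1063] [0.4934 0.115 ]
hub [0.53526411 0.08772668 0.046     ]
rimctr [0.4793 0.0934]
rimctr [0.4806 0.0873]
rimctr [0.4737 0.0907]
```

Request:
move_arm([
  {"grip": 1,"dx": -0.1,"dy": 0,"dz": 0,"turn": 0},
  {"grip": 1,"dx": -0.22,"dy": 0.05,"dz": 0,"turn": 0},
  {"grip": 1,"dx": -0.34,"dy": 0.15,"dz": 0,"turn": 0},
  {"grip": 1,"dx": -0.43,"dy": 0.27,"dz": -0.06,"turn": 0},
  {"grip": 1,"dx": -0.466,"dy": 0.37,"dz": -0.16,"turn": 0},
  {"grip": 1,"dx": -0.466,"dy": 0.44,"dz": -0.28,"turn": 0},
  {"grip": 1,"dx": -0.466,"dy": 0.454,"dz": -0.38,"turn": 0},
  {"grip": 1,"dx": -0.466,"dy": 0.454,"dz": -0.46,"turn": 0},
  {"grip": 1,"dx": -0.466,"dy": 0.454,"dz": -0.5,"turn": 0},
  {"grip": 1,"dx": -0.466,"dy": 0.454,"dz": -0.5,"turn": 0},
  {"grip": 1,"dx": -0.466,"dy": 0.454,"dz": -0.5,"turn": 0},
])

```text
time_s: 7.1
position: [0.4762, 0.0929, 0.1681]
ee_rot: [1.023, -2.97, 0.001]
contact_force: [0.0, 0.1, -1.9]
width: 0.0438
grip_force: 36.6
```

Run:
```python
from h import *
o=manip.get_obs();print(o["position"],o["time_s"],o["contact_force"],o["width"])
s=snap("side","pics/s5.png");t=snap("top","pics/t5.png");o,c,w=wsnap(5)
A=cv2.resize(s[180:240,240:310],(490,420),interpolation=cv2.INTER_CUBIC)
B=cv2.resize(w[190:400,200:355],(310,420),interpolation=cv2.INTER_CUBIC)
cv2.imwrite("pics/h5.png",np.hstack([A,B]))
```

```text
[0.4762009  0.09294781 0.16810396] 7.1 [ 0.006478    0.11047607 -1.90167664] 0.043846218672809495
```

View pics/h5.png

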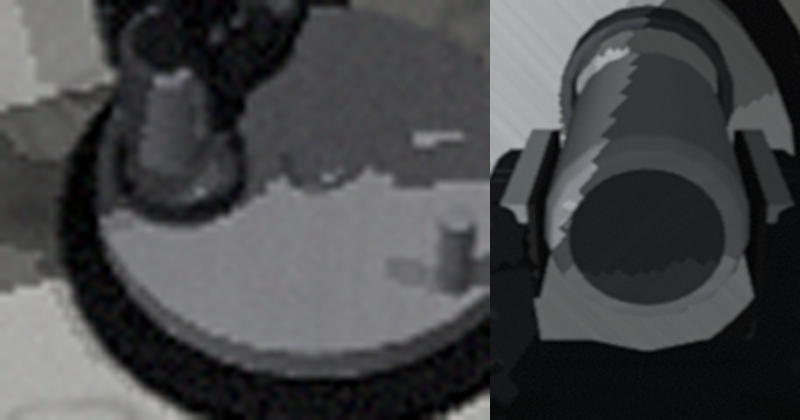

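The left crop shows the cup hovering over the ring. In the right crop (2x, wrist image) the ring's outer rim spans x 562–733 with its far edge at y≈7. The cup's top rim spans x 548–748 and y 137–315, so the two are aligned along the closing line. I'll check the other axis with rays.

Run:
```python
from h import *
c=pickle.load(open("c5.pkl","rb"));o=manip.get_obs();p=o["position"];print(p)
R=cv2.Rodrigues(o["ee_rot"])[0];ex,ey=R[:2,0],R[:2,1];print("tool x,y",ex,ey)
f=lambda u,v:((u-490)/2+199.75,v/2+189.75)
def rel(u,v,z):
    d=onz(c,*f(u,v),z)[:2]-p[:2];return (np.array([d@ex,d@ey])*1000).round(1)
zc=p[2]-.0992+.06
print("cup L,R,T,B",[rel(*q,zc) for q in((548,226),(748,226),(648,137),(648,315))])
print("rim far",rel(648,7,.058),"sides",rel(562,70,.058),rel(733,70,.058))
print("inner far rim (z58)",rel(648,22,.058)," floor far (z42)",rel(648,28,.042))
```

```text
[0.47735569 0.09344825 0.16907651]
tool x,y [-0.78778488 -0.615948  ] [-0.61594683  0.7877868 ]
cup L,R,T,B [array([  2.3, -20.4]), array([ 2.3, 20.9]), array([22.6,  0.2]), array([-20.2,   0.2])]
rim far [30.7  0.3] sides [ 10.2 -26.8] [10.2 27.2]
inner far rim (z58) [25.9  0.3]  floor far (z42) [19.4  0.4]
```

Request:
move_arm([
  {"grip": 1,"dx": -0.002,"dy": -0.001,"dz": -0.015,"turn": 0},
  {"grip": 1,"dx": -0.002,"dy": -0.001,"dz": -0.03,"turn": 0},
  {"grip": 1,"dx": -0.002,"dy": -0.001,"dz": -0.045,"turn": 0},
  {"grip": 1,"dx": -0.002,"dy": -0.001,"dz": -0.055,"turn": 0},
  {"grip": 1,"dx": -0.002,"dy": -0.001,"dz": -0.06,"turn": 0},
  {"grip": 1,"dx": -0.002,"dy": -0.001,"dz": -0.06,"turn": 0},
])

```text
time_s: 7.75
position: [0.4759, 0.0936, 0.1555]
ee_rot: [1.024, -2.969, -0.0]
contact_force: [0.2, -0.6, -2.1]
width: 0.044
grip_force: 36.6
```

Request:
move_arm([
  {"grip": 1,"dx": 0,"dy": 0,"dz": -0.005,"turn": 0},
  {"grip": 1,"dx": 0,"dy": 0,"dz": -0.01,"turn": 0},
  {"grip": 1,"dx": 0,"dy": 0,"dz": -0.01,"turn": 0},
])

```text
time_s: 8.0
position: [0.4761, 0.0936, 0.1538]
ee_rot: [1.025, -2.97, -0.0]
contact_force: [-0.3, -1.2, -2.3]
width: 0.0436
grip_force: 36.6
```

Request:
move_arm([
  {"grip": 1,"dx": 0,"dy": 0,"dz": -0.005,"turn": 0},
  {"grip": 1,"dx": 0,"dy": 0,"dz": -0.01,"turn": 0},
  {"grip": 1,"dx": 0,"dy": 0,"dz": -0.015,"turn": 0},
  {"grip": 1,"dx": 0,"dy": 0,"dz": -0.015,"turn": 0},
])

```text
time_s: 8.33
position: [0.476, 0.0935, 0.1507]
ee_rot: [1.024, -2.969, -0.0]
contact_force: [0.3, -0.0, -1.4]
width: 0.0439
grip_force: 36.6
```

Request:
move_arm([
  {"grip": 1,"dx": 0,"dy": 0,"dz": -0.005,"turn": 0},
  {"grip": 1,"dx": 0,"dy": 0,"dz": -0.01,"turn": 0},
  {"grip": 1,"dx": 0,"dy": 0,"dz": -0.01,"turn": 0},
])

```text
time_s: 8.58
position: [0.476, 0.0935, 0.1487]
ee_rot: [1.024, -2.97, -0.0]
contact_force: [-0.1, -0.1, -2.1]
width: 0.0439
grip_force: 36.6
```

Inside the ring with no contact. I'll continue down to the floor at about 0.141.

Request:
move_arm([
  {"grip": 1,"dx": 0,"dy": 0,"dz": -0.008,"turn": 0},
  {"grip": 1,"dx": 0,"dy": 0,"dz": -0.016,"turn": 0},
  {"grip": 1,"dx": 0,"dy": 0,"dz": -0.024,"turn": 0},
  {"grip": 1,"dx": 0,"dy": 0,"dz": -0.024,"turn": 0},
])

```text
time_s: 8.92
position: [0.4759, 0.0935, 0.1437]
ee_rot: [1.024, -2.969, -0.0]
contact_force: [0.1, 0.4, -2.3]
width: 0.0435
grip_force: 36.6
```

Request:
move_arm([
  {"grip": 1,"dx": 0,"dy": 0,"dz": -0.004,"turn": 0},
  {"grip": 1,"dx": 0,"dy": 0,"dz": -0.007,"turn": 0},
  {"grip": 1,"dx": 0,"dy": 0,"dz": -0.007,"turn": 0},
])

```text
time_s: 9.17
position: [0.4761, 0.0935, 0.1426]
ee_rot: [1.024, -2.97, -0.0]
contact_force: [1.2, -0.1, -1.1]
width: 0.0439
grip_force: 36.6
```

Request:
move_arm([
  {"grip": 1,"dx": 0,"dy": 0,"dz": -0.003,"turn": 0},
  {"grip": 1,"dx": 0,"dy": 0,"dz": -0.005,"turn": 0},
  {"grip": 1,"dx": 0,"dy": 0,"dz": -0.005,"turn": 0},
])

```text
time_s: 9.42
position: [0.4762, 0.0936, 0.1417]
ee_rot: [1.025, -2.97, -0.0]
contact_force: [-0.1, -0.1, -2.5]
width: 0.0439
grip_force: 36.6
```

Request:
move_arm([
  {"grip": 1,"dx": 0,"dy": 0,"dz": -0.003,"turn": 0},
  {"grip": 1,"dx": 0,"dy": 0,"dz": -0.005,"turn": 0},
  {"grip": 1,"dx": 0,"dy": 0,"dz": -0.005,"turn": 0},
])

```text
time_s: 9.67
position: [0.4763, 0.0936, 0.1412]
ee_rot: [-1.025, 2.97, -0.0]
contact_force: [-1.4, -0.6, 4.0]
width: 0.0438
grip_force: 37.2
```

On the floor. Now I release.

Request:
move_arm([
  {"grip": 0.45,"dx": 0,"dy": 0,"dz": 0,"turn": 0},
  {"grip": 0.4,"dx": 0,"dy": 0,"dz": 0,"turn": 0},
  {"grip": 0.3,"dx": 0,"dy": 0,"dz": 0,"turn": 0},
  {"grip": 0.15,"dx": 0,"dy": 0,"dz": 0,"turn": 0},
  {"grip": 0,"dx": 0,"dy": 0,"dz": 0,"turn": 0},
  {"grip": 0,"dx": 0,"dy": 0,"dz": 0,"turn": 0},
  {"grip": 0,"dx": 0,"dy": 0,"dz": 0,"turn": 0},
  {"grip": 0,"dx": 0,"dy": 0,"dz": 0,"turn": 0},
])

```text
time_s: 10.33
position: [0.4761, 0.0936, 0.1407]
ee_rot: [1.025, -2.97, -0.0]
contact_force: [-0.3, 0.3, -0.6]
width: 0.0856
grip_force: 0.0
```

Request:
move_arm([
  {"grip": 0,"dx": 0,"dy": 0,"dz": 0.05,"turn": 0},
  {"grip": 0,"dx": 0,"dy": 0,"dz": 0.12,"turn": 0},
  {"grip": 0,"dx": 0,"dy": 0,"dz": 0.22,"turn": 0},
  {"grip": 0,"dx": 0,"dy": 0,"dz": 0.34,"turn": 0},
  {"grip": 0,"dx": 0,"dy": 0,"dz": 0.46,"turn": 0},
  {"grip": 0,"dx": 0,"dy": 0,"dz": 0.58,"turn": 0},
  {"grip": 0,"dx": 0,"dy": 0,"dz": 0.65,"turn": 0},
  {"grip": 0,"dx": 0,"dy": 0,"dz": 0.65,"turn": 0},
])

```text
time_s: 11.0
position: [0.478, 0.0941, 0.2749]
ee_rot: [-1.022, 2.963, -0.002]
contact_force: [0.0, 0.2, 0.1]
width: 0.0854
grip_force: 0.0
```

Run:
```python
from h import *
o,c,im=wsnap(6);print(o["position"],o["time_s"],o["contact_force"],o["width"])
p=proj(c,(.4765,.0930,.102));print(p,proj(c,(.5828,.0214,.087)),proj(c,(.4765,.0930,.042)))
g=cv2.cvtColor(im,cv2.COLOR_BGR2GRAY)
for th in(50,60,75,90):
  for cn in cv2.findContours((g<th).astype(np.uint8),cv2.RETR_LIST,1)[0]:
    if len(cn)>20 and 300<cv2.contourArea(cn)<4000:
        (x,y),(a,b),t=cv2.fitEllipse(cn)
        if np.hypot(x-p[0],y-p[1])<40:print(th,(x,y),a,b,onz(c,x,y,.102)[:2])
# peg: triangulate top/w6 needs view; peg from top & side
```

```text
[0.47803123 0.09412832 0.27486848] 11.0 [0.00379844 0.17776485 0.12700256] 0.08535621383763631
[278.74302761 207.42270653] [146.3947999  243.49893008] [278.77886623 190.10043683]
50 (285.0729675292969, 210.49957275390625) 24.043350219726562 38.85639190673828 [0.47535064 0.09882531]
50 (284.5384521484375, 184.76712036132812) 32.60017776489258 49.222816467285156 [0.45840247 0.08479772]
90 (272.294677734375, 203.8228302001953) 32.19056701660156 44.98808670043945 [0.47734459 0.08685682]
```

The cup is seated: it sank 16 mm below the rim and the gripper is free of it. I'll close the fingers and go round by the right to above the start behind the peg.

Request:
move_arm([
  {"grip": 0,"dx": 0,"dy": -0.12,"dz": 0,"turn": 0},
  {"grip": 0.3,"dx": 0,"dy": -0.28,"dz": 0,"turn": 0},
  {"grip": 0.6,"dx": 0.08,"dy": -0.44,"dz": 0,"turn": 0},
  {"grip": 1,"dx": 0.2,"dy": -0.58,"dz": 0,"turn": 0},
  {"grip": 1,"dx": 0.34,"dy": -0.6,"dz": 0,"turn": 0},
  {"grip": 1,"dx": 0.48,"dy": -0.55,"dz": 0,"turn": 0},
  {"grip": 1,"dx": 0.6,"dy": -0.45,"dz": 0,"turn": 0},
  {"grip": 1,"dx": 0.66,"dy": -0.35,"dz": 0,"turn": 0},
  {"grip": 1,"dx": 0.66,"dy": -0.28,"dz": -0.05,"turn": 0},
  {"grip": 1,"dx": 0.66,"dy": -0.27,"dz": -0.15,"turn": 0},
  {"grip": 1,"dx": 0.66,"dy": -0.27,"dz": -0.2,"turn": 0},
  {"grip": 1,"dx": 0.66,"dy": -0.27,"dz": -0.2,"turn": 0},
])

```text
time_s: 12.05
position: [0.6056, 0.0392, 0.2269]
ee_rot: [1.023, -2.963, -0.002]
contact_force: [-0.4, -0.1, -0.6]
width: 0.0
grip_force: 0.0
```

Run:
```python
from h import *
o,c,im=wsnap(7);print(o["position"],o["time_s"],o["joint_positions"].round(2),o["width"],o["ee_rot"])
t=snap("top","pics/t7.png");s=snap("side","pics/s7.png")
print(proj(c,(.5828,.0214,.087)),proj(c,(.536,.088,.046)))
ct=cam("top");print("chute",onz(ct,234.6,194.6,.15))
A=im[120:400,120:520];B=cv2.resize(s[165:245,225:345],(400,267),interpolation=cv2.INTER_CUBIC)
B=cv2.copyMakeBorder(B,0,13,0,0,cv2.BORDER_CONSTANT);cv2.imwrite("pics/p7.png",np.hstack([A,B]))
```

```text
[0.60564616 0.03917804 0.22685064] 12.05 [ 0.07  0.49 -0.23  1.73  0.13  0.94  2.02] 6.070688780281814e-06 [ 1.02299970e+00 -2.96272297e+00 -2.49291158e-03]
[277.37571506 186.77330488] [374.03389056 181.01064451]
chute [0.53097223 0.14513855 0.15      ]
```

View pics/p7.png

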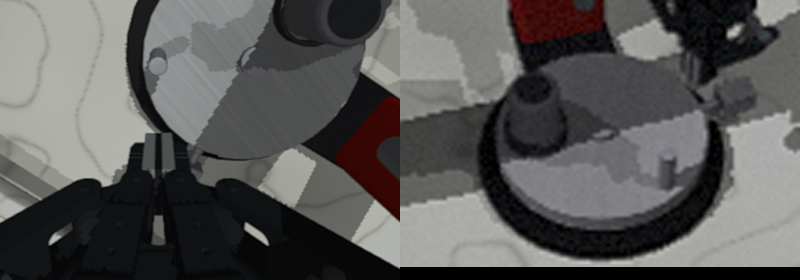

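The peg top appears at about (278,185) against a prediction of (277,187), the closed fingers are behind it, and the cup stands upright in its seat. I'll descend behind the peg.

Request:
move_arm([
  {"grip": 1,"dx": 0,"dy": 0,"dz": -0.1,"turn": 0},
  {"grip": 1,"dx": 0,"dy": 0,"dz": -0.22,"turn": 0},
  {"grip": 1,"dx": 0,"dy": 0,"dz": -0.34,"turn": 0},
  {"grip": 1,"dx": 0,"dy": 0,"dz": -0.44,"turn": 0},
  {"grip": 1,"dx": 0,"dy": 0,"dz": -0.5,"turn": 0},
  {"grip": 1,"dx": 0,"dy": 0,"dz": -0.51,"turn": 0},
  {"grip": 1,"dx": 0,"dy": 0,"dz": -0.51,"turn": 0},
  {"grip": 1,"dx": 0,"dy": 0,"dz": -0.51,"turn": 0},
])

```text
time_s: 12.87
position: [0.6092, 0.0394, 0.1301]
ee_rot: [-1.023, 2.968, -0.001]
contact_force: [-0.3, -0.3, -0.2]
width: -0.0003
grip_force: 0.0
```

```bash
cat > plan.py <<'E'
# finger-centre arc about the axis: shifts (in full-scale units) from present angle, per clockwise degree
from h import *
import sys
C=np.array([.536,.088]);o=manip.get_obs();p=o["position"][:2]-C
a=np.degrees(np.arctan2(p[1],p[0]));r=np.hypot(*p);print("t",o["time_s"],"ang",a.round(2),"r",r.round(4),"z",o["position"][2].round(4),"F",o["contact_force"].round(1))
for d in map(float,sys.argv[1:]):
    b=np.radians(a-d);q=.0825*np.array([np.cos(b),np.sin(b)])-p;print(d,(q/.2).round(3),"turn",round(-d/60,3))
E
python3 plan.py 1 2 3 4 5 6 7 8 9 10 11 12
```

```text
t 12.8667 ang -33.56 r 0.0878 z 0.1301 F [-0.3 -0.3 -0.2]
1.0 [-0.026  0.009] turn -0.017
2.0 [-0.03   0.003] turn -0.033
3.0 [-0.035 -0.003] turn -0.05
4.0 [-0.039 -0.009] turn -0.067
5.0 [-0.043 -0.014] turn -0.083
6.0 [-0.048 -0.02 ] turn -0.1
7.0 [-0.053 -0.025] turn -0.117
8.0 [-0.057 -0.031] turn -0.133
9.0 [-0.062 -0.036] turn -0.15
10.0 [-0.067 -0.041] turn -0.167
11.0 [-0.072 -0.047] turn -0.183
12.0 [-0.077 -0.052] turn -0.2
```

Request:
move_arm([
  {"grip": 1,"dx": -0.026,"dy": 0.003,"dz": 0,"turn": 0},
  {"grip": 1,"dx": -0.035,"dy": -0.003,"dz": 0,"turn": 0},
  {"grip": 1,"dx": -0.043,"dy": -0.014,"dz": 0,"turn": 0},
  {"grip": 1,"dx": -0.048,"dy": -0.02,"dz": 0,"turn": 0},
  {"grip": 1,"dx": -0.053,"dy": -0.025,"dz": 0,"turn": 0},
  {"grip": 1,"dx": -0.053,"dy": -0.025,"dz": 0,"turn": 0},
])

```text
time_s: 13.37
position: [0.5974, 0.034, 0.1289]
ee_rot: [1.024, -2.97, 0.001]
contact_force: [-0.6, 0.5, -0.0]
width: 0.0002
grip_force: 0.0
```

```bash
python3 plan.py 1 2 3 4 5 6 7 8
```

```text
t 13.3667 ang -41.32 r 0.0818 z 0.1289 F [-0.6  0.5 -0. ]
1.0 [-0.002 -0.008] turn -0.017
2.0 [-0.007 -0.013] turn -0.033
3.0 [-0.012 -0.018] turn -0.05
4.0 [-0.017 -0.023] turn -0.067
5.0 [-0.022 -0.028] turn -0.083
6.0 [-0.027 -0.033] turn -0.1
7.0 [-0.033 -0.038] turn -0.117
8.0 [-0.038 -0.043] turn -0.133
```

Request:
move_arm([
  {"grip": 1,"dx": -0.002,"dy": -0.005,"dz": 0,"turn": 0},
  {"grip": 1,"dx": -0.005,"dy": -0.01,"dz": 0,"turn": -0.02},
  {"grip": 1,"dx": -0.008,"dy": -0.014,"dz": 0,"turn": -0.03},
  {"grip": 1,"dx": -0.01,"dy": -0.016,"dz": 0,"turn": -0.03},
  {"grip": 1,"dx": -0.012,"dy": -0.018,"dz": 0,"turn": -0.03},
])

```text
time_s: 13.78
position: [0.5955, 0.0314, 0.1288]
ee_rot: [-0.978, 2.985, 0.0]
contact_force: [1.1, 2.0, -1.4]
width: 0.0002
grip_force: 1.0
```

Request:
move_arm([
  {"grip": 1,"dx": -0.003,"dy": -0.003,"dz": 0,"turn": -0.01},
  {"grip": 1,"dx": -0.005,"dy": -0.005,"dz": 0,"turn": -0.017},
  {"grip": 1,"dx": -0.005,"dy": -0.005,"dz": 0,"turn": -0.017},
])

```text
time_s: 14.03
position: [0.5941, 0.0301, 0.1287]
ee_rot: [0.951, -2.994, -0.0]
contact_force: [1.4, 2.0, -1.8]
width: -0.0001
grip_force: 0.9
```

Request:
move_arm([
  {"grip": 1,"dx": -0.003,"dy": -0.003,"dz": 0,"turn": -0.01},
  {"grip": 1,"dx": -0.006,"dy": -0.005,"dz": 0,"turn": -0.017},
  {"grip": 1,"dx": -0.008,"dy": -0.008,"dz": 0,"turn": -0.025},
  {"grip": 1,"dx": -0.01,"dy": -0.01,"dz": 0,"turn": -0.03},
])

```text
time_s: 14.37
position: [0.592, 0.0281, 0.1287]
ee_rot: [0.903, -3.009, -0.0]
contact_force: [0.9, 1.9, -1.0]
width: -0.0001
grip_force: 1.0
```

```bash
python3 plan.py 1 2 3 4 5 6 7 8
```

```text
t 14.3667 ang -46.93 r 0.082 z 0.1287 F [ 0.9  1.9 -1. ]
1.0 [-0.004 -0.007] turn -0.017
2.0 [-0.009 -0.011] turn -0.033
3.0 [-0.015 -0.016] turn -0.05
4.0 [-0.02  -0.021] turn -0.067
5.0 [-0.026 -0.025] turn -0.083
6.0 [-0.031 -0.029] turn -0.1
7.0 [-0.037 -0.034] turn -0.117
8.0 [-0.043 -0.038] turn -0.133
```

Request:
move_arm([
  {"grip": 1,"dx": -0.004,"dy": -0.004,"dz": 0,"turn": -0.017},
  {"grip": 1,"dx": -0.007,"dy": -0.007,"dz": 0,"turn": -0.025},
  {"grip": 1,"dx": -0.01,"dy": -0.01,"dz": 0,"turn": -0.033},
  {"grip": 1,"dx": -0.013,"dy": -0.013,"dz": 0,"turn": -0.04},
  {"grip": 1,"dx": -0.016,"dy": -0.016,"dz": 0,"turn": -0.05},
])

```text
time_s: 14.78
position: [0.5889, 0.0248, 0.1288]
ee_rot: [-0.824, 3.032, 0.0]
contact_force: [0.9, 2.9, -0.4]
width: -0.0002
grip_force: 1.0
```

Request:
move_arm([
  {"grip": 1,"dx": -0.003,"dy": -0.003,"dz": 0,"turn": -0.01},
  {"grip": 1,"dx": -0.006,"dy": -0.005,"dz": 0,"turn": -0.017},
  {"grip": 1,"dx": -0.009,"dy": -0.007,"dz": 0,"turn": -0.025},
  {"grip": 1,"dx": -0.012,"dy": -0.01,"dz": 0,"turn": -0.033},
  {"grip": 1,"dx": -0.015,"dy": -0.013,"dz": 0,"turn": -0.042},
])

```text
time_s: 15.2
position: [0.587, 0.023, 0.1289]
ee_rot: [-0.757, 3.046, 0.001]
contact_force: [5.1, 5.0, -4.4]
width: 0.0002
grip_force: 3.6
```

```bash
python3 plan.py 1 2 3 4 5 6 7 8 10 12
```

```text
t 15.2 ang -51.91 r 0.0826 z 0.1289 F [ 5.1  5.  -4.4]
1.0 [-0.006 -0.004] turn -0.017
2.0 [-0.012 -0.008] turn -0.033
3.0 [-0.018 -0.012] turn -0.05
4.0 [-0.024 -0.016] turn -0.067
5.0 [-0.03 -0.02] turn -0.083
6.0 [-0.036 -0.024] turn -0.1
7.0 [-0.042 -0.028] turn -0.117
8.0 [-0.048 -0.032] turn -0.133
10.0 [-0.061 -0.039] turn -0.167
12.0 [-0.073 -0.045] turn -0.2
```

Request:
move_arm([
  {"grip": 1,"dx": -0.002,"dy": -0.0015,"dz": 0,"turn": -0.005},
  {"grip": 1,"dx": -0.004,"dy": -0.003,"dz": 0,"turn": -0.01},
  {"grip": 1,"dx": -0.006,"dy": -0.004,"dz": 0,"turn": -0.017},
])

```text
time_s: 15.45
position: [0.5867, 0.0226, 0.129]
ee_rot: [-0.73, 3.051, 0.001]
contact_force: [8.0, 4.6, -7.4]
width: -0.0001
grip_force: 4.6
```

Request:
move_arm([
  {"grip": 1,"dx": -0.002,"dy": -0.0015,"dz": 0,"turn": -0.005},
  {"grip": 1,"dx": -0.004,"dy": -0.003,"dz": 0,"turn": -0.01},
  {"grip": 1,"dx": -0.006,"dy": -0.004,"dz": 0,"turn": -0.017},
])

```text
time_s: 15.7
position: [0.5863, 0.0222, 0.1291]
ee_rot: [-0.703, 3.055, 0.001]
contact_force: [10.5, 6.0, -9.0]
width: -0.0002
grip_force: 5.8
```

Request:
move_arm([
  {"grip": 1,"dx": -0.001,"dy": -0.001,"dz": 0,"turn": 0},
  {"grip": 1,"dx": -0.003,"dy": -0.002,"dz": 0,"turn": 0},
])

```text
time_s: 15.87
position: [0.586, 0.0221, 0.1291]
ee_rot: [-0.703, 3.054, 0.002]
contact_force: [10.4, 5.7, -9.9]
width: 0.0003
grip_force: 6.3
```

```bash
python3 plan.py; python3 -c "
from h import *
o=manip.get_obs();print(o['torque'],o['position'])"
```

```text
t 15.8667 ang -52.85 r 0.0827 z 0.1291 F [10.4  5.7 -9.9]
[ 1.36033644 -2.31740366  0.03274889] [0.58597196 0.02205497 0.129056  ]
```

Request:
move_arm([
  {"grip": 1,"dx": -0.001,"dy": -0.001,"dz": -0.003,"turn": 0},
  {"grip": 1,"dx": -0.003,"dy": -0.002,"dz": -0.004,"turn": 0},
])

```text
time_s: 16.03
position: [0.5859, 0.022, 0.129]
ee_rot: [-0.703, 3.053, 0.002]
contact_force: [10.8, 7.8, -5.9]
width: 0.0
grip_force: 6.1
```

Request:
move_arm([
  {"grip": 1,"dx": -0.001,"dy": -0.001,"dz": 0,"turn": 0},
  {"grip": 1,"dx": -0.003,"dy": -0.002,"dz": 0,"turn": 0},
])

```text
time_s: 16.2
position: [0.5857, 0.0219, 0.129]
ee_rot: [-0.704, 3.052, 0.002]
contact_force: [11.6, 6.5, -7.1]
width: 0.0002
grip_force: 6.6
```

Request:
move_arm([
  {"grip": 1,"dx": -0.002,"dy": -0.001,"dz": -0.003,"turn": 0},
  {"grip": 1,"dx": -0.004,"dy": -0.002,"dz": -0.004,"turn": 0},
])

```text
time_s: 16.37
position: [0.5837, 0.0206, 0.1286]
ee_rot: [-0.704, 3.055, 0.001]
contact_force: [3.9, 5.2, 3.8]
width: -0.0001
grip_force: 2.7
```

Request:
move_arm([
  {"grip": 1,"dx": -0.002,"dy": -0.001,"dz": -0.002,"turn": 0},
  {"grip": 1,"dx": -0.004,"dy": -0.002,"dz": -0.003,"turn": 0},
])

```text
time_s: 16.53
position: [0.5823, 0.0194, 0.1279]
ee_rot: [-0.703, 3.057, -0.0]
contact_force: [3.8, 3.8, 4.6]
width: -0.0002
grip_force: 2.6
```

Past the first catch. Now the long arc.

```bash
python3 plan.py 2 4 6 8 10 12 14 16 18 20 22 24
```

```text
t 16.5333 ang -56.0 r 0.0827 z 0.1279 F [3.8 3.8 4.6]
2.0 [-0.013 -0.007] turn -0.033
4.0 [-0.025 -0.014] turn -0.067
6.0 [-0.038 -0.021] turn -0.1
8.0 [-0.05  -0.028] turn -0.133
10.0 [-0.064 -0.034] turn -0.167
12.0 [-0.077 -0.04 ] turn -0.2
14.0 [-0.09  -0.045] turn -0.233
16.0 [-0.104 -0.049] turn -0.267
18.0 [-0.118 -0.054] turn -0.3
20.0 [-0.132 -0.057] turn -0.333
22.0 [-0.146 -0.061] turn -0.367
24.0 [-0.16  -0.063] turn -0.4
```

Request:
move_arm([
  {"grip": 1,"dx": -0.013,"dy": -0.007,"dz": 0,"turn": -0.033},
  {"grip": 1,"dx": -0.025,"dy": -0.014,"dz": 0.002,"turn": -0.067},
  {"grip": 1,"dx": -0.038,"dy": -0.021,"dz": 0.002,"turn": -0.1},
  {"grip": 1,"dx": -0.05,"dy": -0.028,"dz": 0.002,"turn": -0.133},
  {"grip": 1,"dx": -0.064,"dy": -0.034,"dz": 0.002,"turn": -0.167},
  {"grip": 1,"dx": -0.077,"dy": -0.04,"dz": 0.002,"turn": -0.2},
  {"grip": 1,"dx": -0.09,"dy": -0.045,"dz": 0.002,"turn": -0.233},
  {"grip": 1,"dx": -0.104,"dy": -0.049,"dz": 0.002,"turn": -0.267},
  {"grip": 1,"dx": -0.118,"dy": -0.054,"dz": 0.002,"turn": -0.3},
  {"grip": 1,"dx": -0.132,"dy": -0.057,"dz": 0.002,"turn": -0.333},
])

```text
time_s: 17.37
position: [0.5559, 0.0075, 0.128]
ee_rot: [-0.159, 3.132, 0.001]
contact_force: [5.9, 3.4, -0.6]
width: 0.0
grip_force: 2.9
```

```bash
python3 plan.py 2 4 6 8 10 12 14 16 18 20 22 24
```

```text
t 17.3667 ang -76.09 r 0.0829 z 0.128 F [ 5.9  3.4 -0.6]
2.0 [-0.015 -0.001] turn -0.033
4.0 [-0.029 -0.004] turn -0.067
6.0 [-0.043 -0.006] turn -0.1
8.0 [-0.057 -0.008] turn -0.133
10.0 [-0.072 -0.009] turn -0.167
12.0 [-0.086 -0.01 ] turn -0.2
14.0 [-0.1  -0.01] turn -0.233
16.0 [-0.115 -0.01 ] turn -0.267
18.0 [-0.129 -0.009] turn -0.3
20.0 [-0.143 -0.008] turn -0.333
22.0 [-0.158 -0.006] turn -0.367
24.0 [-0.172 -0.004] turn -0.4
```

Request:
move_arm([
  {"grip": 1,"dx": -0.015,"dy": 0.0,"dz": 0,"turn": -0.033},
  {"grip": 1,"dx": -0.029,"dy": -0.003,"dz": 0,"turn": -0.067},
  {"grip": 1,"dx": -0.043,"dy": -0.005,"dz": 0,"turn": -0.1},
  {"grip": 1,"dx": -0.057,"dy": -0.007,"dz": 0,"turn": -0.133},
  {"grip": 1,"dx": -0.072,"dy": -0.008,"dz": 0,"turn": -0.167},
  {"grip": 1,"dx": -0.086,"dy": -0.009,"dz": 0,"turn": -0.2},
  {"grip": 1,"dx": -0.1,"dy": -0.009,"dz": 0,"turn": -0.233},
  {"grip": 1,"dx": -0.115,"dy": -0.009,"dz": 0,"turn": -0.267},
  {"grip": 1,"dx": -0.129,"dy": -0.008,"dz": 0,"turn": -0.3},
  {"grip": 1,"dx": -0.143,"dy": -0.007,"dz": 0,"turn": -0.333},
])

```text
time_s: 18.2
position: [0.5276, 0.0053, 0.128]
ee_rot: [0.388, 3.112, 0.001]
contact_force: [6.7, 1.3, -0.8]
width: 0.0002
grip_force: 2.8
```

```bash
python3 plan.py 1 2 3 4 5 6 7 8 10 12 14
```

```text
t 18.2 ang -95.77 r 0.0831 z 0.128 F [ 6.7  1.3 -0.8]
1.0 [-0.007  0.004] turn -0.017
2.0 [-0.014  0.005] turn -0.033
3.0 [-0.021  0.006] turn -0.05
4.0 [-0.028  0.007] turn -0.067
5.0 [-0.035  0.008] turn -0.083
6.0 [-0.042  0.01 ] turn -0.1
7.0 [-0.049  0.011] turn -0.117
8.0 [-0.056  0.013] turn -0.133
10.0 [-0.07   0.017] turn -0.167
12.0 [-0.084  0.021] turn -0.2
14.0 [-0.098  0.025] turn -0.233
```

Request:
move_arm([
  {"grip": 1,"dx": -0.007,"dy": 0.002,"dz": 0,"turn": -0.017},
  {"grip": 1,"dx": -0.014,"dy": 0.003,"dz": 0,"turn": -0.033},
  {"grip": 1,"dx": -0.021,"dy": 0.004,"dz": 0,"turn": -0.05},
  {"grip": 1,"dx": -0.028,"dy": 0.005,"dz": 0,"turn": -0.067},
  {"grip": 1,"dx": -0.035,"dy": 0.007,"dz": 0,"turn": -0.083},
  {"grip": 1,"dx": -0.042,"dy": 0.009,"dz": 0,"turn": -0.1},
  {"grip": 1,"dx": -0.049,"dy": 0.01,"dz": 0,"turn": -0.117},
  {"grip": 1,"dx": -0.056,"dy": 0.012,"dz": 0,"turn": -0.133},
  {"grip": 1,"dx": -0.063,"dy": 0.014,"dz": 0,"turn": -0.15},
])

```text
time_s: 18.95
position: [0.5149, 0.0075, 0.128]
ee_rot: [0.631, 3.072, 0.0]
contact_force: [4.9, -0.8, 0.1]
width: 0.0002
grip_force: 2.6
```

```bash
python3 plan.py 1 2 3 4 5 6 7 8 10 12 14
```

```text
t 18.95 ang -104.7 r 0.0832 z 0.128 F [ 4.9 -0.8  0.1]
1.0 [-0.006  0.005] turn -0.017
2.0 [-0.013  0.007] turn -0.033
3.0 [-0.02   0.009] turn -0.05
4.0 [-0.027  0.012] turn -0.067
5.0 [-0.034  0.014] turn -0.083
6.0 [-0.04   0.016] turn -0.1
7.0 [-0.047  0.019] turn -0.117
8.0 [-0.054  0.022] turn -0.133
10.0 [-0.067  0.028] turn -0.167
12.0 [-0.08   0.034] turn -0.2
14.0 [-0.093  0.04 ] turn -0.233
```

Request:
move_arm([
  {"grip": 1,"dx": -0.005,"dy": 0.002,"dz": 0,"turn": -0.012},
  {"grip": 1,"dx": -0.01,"dy": 0.004,"dz": 0,"turn": -0.024},
  {"grip": 1,"dx": -0.015,"dy": 0.005,"dz": 0,"turn": -0.036},
  {"grip": 1,"dx": -0.02,"dy": 0.007,"dz": 0,"turn": -0.05},
])

```text
time_s: 19.28
position: [0.5109, 0.0087, 0.128]
ee_rot: [0.711, 3.055, 0.0]
contact_force: [5.9, -0.0, -0.7]
width: -0.0002
grip_force: 2.7
```

Request:
move_arm([
  {"grip": 1,"dx": -0.005,"dy": 0.002,"dz": 0,"turn": -0.012},
  {"grip": 1,"dx": -0.01,"dy": 0.004,"dz": 0,"turn": -0.024},
  {"grip": 1,"dx": -0.015,"dy": 0.006,"dz": 0,"turn": -0.036},
  {"grip": 1,"dx": -0.02,"dy": 0.008,"dz": 0,"turn": -0.05},
])

```text
time_s: 19.62
position: [0.5068, 0.0101, 0.128]
ee_rot: [0.791, 3.035, 0.0]
contact_force: [5.3, -1.6, 1.0]
width: 0.0001
grip_force: 2.6
```

```bash
python3 plan.py 1 2 3
```

```text
t 19.6167 ang -110.57 r 0.0832 z 0.128 F [ 5.3 -1.6  1. ]
1.0 [-0.005  0.006] turn -0.017
2.0 [-0.012  0.009] turn -0.033
3.0 [-0.019  0.012] turn -0.05
```

Request:
move_arm([
  {"grip": 1,"dx": -0.005,"dy": 0.002,"dz": 0,"turn": -0.012},
  {"grip": 1,"dx": -0.009,"dy": 0.004,"dz": 0,"turn": -0.024},
  {"grip": 1,"dx": -0.013,"dy": 0.006,"dz": 0,"turn": -0.034},
])

```text
time_s: 19.87
position: [0.5041, 0.0111, 0.1279]
ee_rot: [0.845, 3.021, -0.0]
contact_force: [3.8, -2.5, 0.1]
width: -0.0001
grip_force: 2.6
```

Request:
move_arm([
  {"grip": 1,"dx": -0.005,"dy": 0.002,"dz": 0,"turn": -0.012},
  {"grip": 1,"dx": -0.009,"dy": 0.004,"dz": 0,"turn": -0.024},
  {"grip": 1,"dx": -0.013,"dy": 0.006,"dz": 0,"turn": -0.034},
])

```text
time_s: 20.12
position: [0.5014, 0.0122, 0.1279]
ee_rot: [0.899, 3.005, -0.0]
contact_force: [4.1, -2.3, 1.1]
width: -0.0004
grip_force: 2.6
```

Request:
move_arm([
  {"grip": 1,"dx": -0.005,"dy": 0.002,"dz": 0,"turn": -0.012},
  {"grip": 1,"dx": -0.009,"dy": 0.004,"dz": 0,"turn": -0.024},
  {"grip": 1,"dx": -0.013,"dy": 0.006,"dz": 0,"turn": -0.034},
])

```text
time_s: 20.37
position: [0.4989, 0.0134, 0.1279]
ee_rot: [0.952, 2.989, -0.0]
contact_force: [5.0, -2.9, 1.3]
width: 0.0002
grip_force: 2.6
```

Request:
move_arm([
  {"grip": 1,"dx": -0.004,"dy": 0.002,"dz": 0,"turn": -0.012},
  {"grip": 1,"dx": -0.008,"dy": 0.005,"dz": 0,"turn": -0.024},
  {"grip": 1,"dx": -0.012,"dy": 0.007,"dz": 0,"turn": -0.034},
])

```text
time_s: 20.62
position: [0.4964, 0.0146, 0.1279]
ee_rot: [1.006, 2.971, -0.0]
contact_force: [4.4, -3.1, 0.6]
width: -0.0001
grip_force: 2.5
```

```bash
python3 plan.py 1 2 3
```

```text
t 20.6167 ang -118.38 r 0.0834 z 0.1279 F [ 4.4 -3.1  0.6]
1.0 [-0.004  0.007] turn -0.017
2.0 [-0.01   0.011] turn -0.033
3.0 [-0.017  0.015] turn -0.05
```

Request:
move_arm([
  {"grip": 1,"dx": -0.004,"dy": 0.003,"dz": 0,"turn": -0.012},
  {"grip": 1,"dx": -0.008,"dy": 0.006,"dz": 0,"turn": -0.024},
  {"grip": 1,"dx": -0.012,"dy": 0.008,"dz": 0,"turn": -0.034},
])

```text
time_s: 20.87
position: [0.4938, 0.0161, 0.1279]
ee_rot: [1.059, 2.953, -0.001]
contact_force: [4.2, -3.7, 0.5]
width: 0.0001
grip_force: 2.6
```

Request:
move_arm([
  {"grip": 1,"dx": -0.004,"dy": 0.003,"dz": 0,"turn": -0.012},
  {"grip": 1,"dx": -0.008,"dy": 0.006,"dz": 0,"turn": -0.024},
  {"grip": 1,"dx": -0.012,"dy": 0.008,"dz": 0,"turn": -0.034},
])

```text
time_s: 21.12
position: [0.4914, 0.0175, 0.1279]
ee_rot: [1.111, 2.934, -0.001]
contact_force: [3.2, -2.7, 0.7]
width: -0.0002
grip_force: 2.7
```

Request:
move_arm([
  {"grip": 1,"dx": -0.004,"dy": 0.003,"dz": 0,"turn": -0.012},
  {"grip": 1,"dx": -0.008,"dy": 0.006,"dz": 0,"turn": -0.024},
  {"grip": 1,"dx": -0.012,"dy": 0.008,"dz": 0,"turn": -0.034},
])

```text
time_s: 21.37
position: [0.4889, 0.0191, 0.1279]
ee_rot: [1.163, 2.914, -0.001]
contact_force: [3.9, -3.0, 2.1]
width: -0.0
grip_force: 2.5
```

```bash
python3 plan.py 1 2 3
```

```text
t 21.3667 ang -124.38 r 0.0834 z 0.1279 F [ 3.9 -3.   2.1]
1.0 [-0.003  0.008] turn -0.017
2.0 [-0.009  0.012] turn -0.033
3.0 [-0.015  0.017] turn -0.05
```

Request:
move_arm([
  {"grip": 1,"dx": -0.004,"dy": 0.003,"dz": 0,"turn": -0.012},
  {"grip": 1,"dx": -0.008,"dy": 0.006,"dz": 0,"turn": -0.024},
  {"grip": 1,"dx": -0.011,"dy": 0.009,"dz": 0,"turn": -0.034},
])

```text
time_s: 21.62
position: [0.4866, 0.0208, 0.1279]
ee_rot: [1.215, 2.893, -0.001]
contact_force: [3.7, -4.2, 2.0]
width: -0.0004
grip_force: 2.7
```

Request:
move_arm([
  {"grip": 1,"dx": -0.004,"dy": 0.003,"dz": 0,"turn": -0.012},
  {"grip": 1,"dx": -0.008,"dy": 0.006,"dz": 0,"turn": -0.024},
  {"grip": 1,"dx": -0.011,"dy": 0.009,"dz": 0,"turn": -0.034},
])

```text
time_s: 21.87
position: [0.4837, 0.0231, 0.1276]
ee_rot: [1.267, 2.872, -0.001]
contact_force: [1.7, -2.4, 2.2]
width: 0.0003
grip_force: 1.2
```

```bash
python3 plan.py 1 2 3
```

```text
t 21.8667 ang -128.87 r 0.0833 z 0.1276 F [ 1.7 -2.4  2.2]
1.0 [-0.003  0.008] turn -0.017
2.0 [-0.008  0.012] turn -0.033
3.0 [-0.014  0.017] turn -0.05
```

The force is dropping as the catch begins to fall in. I'll use small steps now.

Request:
move_arm([
  {"grip": 1,"dx": -0.002,"dy": 0.0015,"dz": 0,"turn": -0.006},
  {"grip": 1,"dx": -0.004,"dy": 0.003,"dz": 0,"turn": -0.012},
])

```text
time_s: 22.03
position: [0.4818, 0.0252, 0.127]
ee_rot: [-1.283, -2.868, 0.001]
contact_force: [2.5, -4.5, 2.1]
width: -0.0002
grip_force: 2.7
```

Request:
move_arm([
  {"grip": 1,"dx": -0.002,"dy": 0.0015,"dz": 0,"turn": -0.006},
  {"grip": 1,"dx": -0.004,"dy": 0.003,"dz": 0,"turn": -0.012},
])

```text
time_s: 22.2
position: [0.4816, 0.0252, 0.127]
ee_rot: [1.301, 2.858, -0.001]
contact_force: [3.4, -5.7, 1.3]
width: -0.0004
grip_force: 3.4
```

Request:
move_arm([
  {"grip": 1,"dx": -0.002,"dy": 0.0015,"dz": 0,"turn": -0.006},
  {"grip": 1,"dx": -0.004,"dy": 0.003,"dz": 0,"turn": -0.012},
])

```text
time_s: 22.37
position: [0.4814, 0.0251, 0.1271]
ee_rot: [1.319, 2.848, -0.001]
contact_force: [5.5, -7.1, -0.5]
width: -0.0002
grip_force: 4.6
```

Request:
move_arm([
  {"grip": 1,"dx": -0.002,"dy": 0.0015,"dz": 0,"turn": 0},
  {"grip": 1,"dx": -0.004,"dy": 0.003,"dz": 0,"turn": 0},
])

```text
time_s: 22.53
position: [0.4813, 0.0252, 0.1272]
ee_rot: [1.318, 2.847, -0.001]
contact_force: [7.0, -9.2, -2.8]
width: 0.0004
grip_force: 5.7
```

Request:
move_arm([
  {"grip": 1,"dx": -0.002,"dy": 0.0015,"dz": 0,"turn": 0},
  {"grip": 1,"dx": -0.004,"dy": 0.003,"dz": 0,"turn": 0},
])

```text
time_s: 22.7
position: [0.4811, 0.0253, 0.1272]
ee_rot: [1.319, 2.845, -0.0]
contact_force: [9.0, -10.0, -5.4]
width: 0.0001
grip_force: 6.9
```

Firm stop at about 14 N with no further travel. I'll back straight off, then go up and clear.

Request:
move_arm([
  {"grip": 1,"dx": 0.01,"dy": -0.008,"dz": 0,"turn": 0},
  {"grip": 1,"dx": 0.025,"dy": -0.021,"dz": 0,"turn": 0},
  {"grip": 1,"dx": 0.05,"dy": -0.043,"dz": 0,"turn": 0},
  {"grip": 1,"dx": 0.09,"dy": -0.08,"dz": 0,"turn": 0},
  {"grip": 1,"dx": 0.13,"dy": -0.12,"dz": 0.03,"turn": 0},
  {"grip": 1,"dx": 0.13,"dy": -0.14,"dz": 0.12,"turn": 0},
  {"grip": 1,"dx": 0.13,"dy": -0.2,"dz": 0.25,"turn": 0},
  {"grip": 1,"dx": 0.13,"dy": -0.3,"dz": 0.4,"turn": 0},
  {"grip": 1,"dx": 0.1,"dy": -0.42,"dz": 0.55,"turn": 0},
  {"grip": 1,"dx": 0.05,"dy": -0.55,"dz": 0.65,"turn": 0},
  {"grip": 1,"dx": 0,"dy": -0.6,"dz": 0.7,"turn": 0},
  {"grip": 1,"dx": 0,"dy": -0.6,"dz": 0.7,"turn": 0},
])

```text
time_s: 23.7
position: [0.4786, -0.0966, 0.2701]
ee_rot: [1.325, 2.844, 0.001]
contact_force: [-0.3, -0.0, -0.1]
width: 0.0002
grip_force: 0.0
```

Run:
```python
from h import *
o,c,im=wsnap(8);print(o["time_s"],o["position"],o["contact_force"])
s=snap("side","pics/s8.png");t=snap("top","pics/t8.png");s0=cv2.imread("pics/side0.png");t0=cv2.imread("pics/top0.png")
cs,ct=cam("side"),cam("top")
C=np.array([.536,.088])
# peg expected where finger left it: 12.4 deg ahead of finger
for n,a in(("peg pred",-143.5),("cup pred",175.5-88.5)):
    r=.082 if 'peg' in n else .058;z=.087 if 'peg' in n else .102
    P=[*(C+r*np.array([np.cos(np.radians(a)),np.sin(np.radians(a))])),z];print(n,P,"side",proj(cs,P),"top",proj(ct,P))
for n,a,b,cc in(("side",s,s0,cs),("top",t,t0,ct)):
    d=cv2.absdiff(a,b).max(2);u,v=proj(cc,(.536,.088,.05)).astype(int)
    m=np.zeros_like(d);m[v-60:v+60,u-60:u+60]=d[v-60:v+60,u-60:u+60]
    m=cv2.morphologyEx((m>35).astype(np.uint8),cv2.MORPH_OPEN,np.ones((2,2)))
    N,l,st,ce=cv2.connectedComponentsWithStats(m)
    for i in range(1,N):
        if st[i,4]>15:print(n,st[i],ce[i].round(1))
```

```text
23.7 [ 0.47861448 -0.09655965  0.27012439] [-0.33242295 -0.01530429 -0.12237451]
peg pred [np.float64(0.4700837374293882), np.float64(0.03922453148639001), 0.087] side [264.26300676 209.72064874] top [274.86564075 218.05184416]
cup pred [np.float64(0.5390354854620908), np.float64(0.14592051301576528), 0.102] side [283.26313929 175.6952105 ] top [235.96524348 193.25461772]
side [ 226  143   62   55 1586] [260.6 168. ]
side [291 143  25  12 196] [300.5 147. ]
side [320 143  12   5  44] [325.4 144.5]
side [311 161  35  40 823] [332.8 179.2]
side [ 255  170   58   60 1489] [280.  197.1]
side [226 200  26  25 329] [238.9 213.4]
side [304 214  14   9  75] [308.6 217.9]
side [317 221  29  31 430] [333.8 237.4]
top [198 136  54  33 923] [223.2 146.1]
top [273 136  37  40 719] [292.4 151.4]
top [244 149   6   5  23] [246.1 150.6]
top [202 165  29  21 385] [215.1 174.4]
top [ 201  171   49   57 1111] [232.7 198.9]
top [276 170   7  10  41] [279.  174.3]
top [277 185   5   5  20] [279.  187.2]
top [312 192   6  11  44] [315.2 196.8]
top [251 204  17  24 166] [260.2 214.8]
top [270 208   7  10  49] [273.  212.4]
top [250 212   6  11  40] [252.1 217.2]
top [198 215  13   5  44] [203.2 217.2]
top [198 219  32  37 853] [213.1 237.1]
top [235 229  29  27 403] [251.  243.1]
```

```bash
python3 -c "
from workcell import manip
print(manip.hand_in())"
```

```text
the job is handed in; nothing more can be done
None
```

I stood the cup in the ring seat, pushed the turret clockwise until it jumped forward and met a hard stop at about 14 N (highest reading 15 N), moved the arm clear, and handed the job in at about 24 s; the judging result wasn't shown, and I didn't look closely at the cup again after the push.

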